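# Stack the notched tray on the keyed lunch tin

## Task

Two small aluminium trays with wooden carrying bars lie on the veranda shelf: pick up the one with a notch cut into one end and stack it on the open lunch tin, lined up with the tin, so that the tin's upright tab stands in the notch and the tray sits flat on the rim. Set it down rather than dropping it, let go, and leave the tin and the other tray where they are.

Things in the scene. Friction and masses are not known exactly. Their poses are not given: they have to be found in the camera images.
- tray_grip (a point): Centre of the notched tray's wooden carrying bar (to grasp). Tray: aluminium open box 120 (x) x 90 (y) mm, walls 25 high, 4 thick, 0.22 kg, loose, flat on the shelf (z=0). Bar along tray x over its middle: 66 long, 14 wide, 14 high, centre 57 mm above the underside, on two posts 28 mm either side, free below. Axes are the tray's: +x to the notched end, z up.
- tray_notch (a point): Centre of the same tray's notch at underside level, 48 mm along the tray's +x from its middle. The notch is cut through floor and wall at the middle of the +x end: 46 mm wide (y), 24 mm deep (x), open at the end and top. Axes are the tray's.
- tin: Open aluminium lunch tin 124 (x) x 94 (y) x 50 mm high, flat rim 14 mm wide; 0.8 kg, loose, on the shelf. Origin: centre of underside, z up. Upright tab on the rim's +x end, centred 55 mm along +x: 20 wide (y), 10 thick (x), 20 mm above the rim. Stacked, the tray's x lies along the tin's x, middle over middle, its bar centre 107 mm above the tin's underside.
- plain_tray: The other tray, to be left alone: same size, material and carrying bar, but both ends are whole, without a notch. Origin at the centre of its underside, x along its length.
Things that resemble listed ones, but are neither listed nor needed, are in the scene too. What is shaped like the tin but red is not meant.

How it is judged (in metres and radians):
At the end, for the whole second after the job is handed in: The notched tray rests released and flat on the tin's rim, the tab in its notch: middles within 15 mm along and across, lengths within 13 degrees, height within about 4 mm. The tin stands within 40 mm of its start, the plain tray within 30 mm of its own (x of tray_grip in the frame of tin between -0.015 and 0.015 m and y of tray_grip in the frame of tin between -0.015 and 0.015 m and z of tray_grip in the frame of tin between 0.102 and 0.111 m and x of tray_notch in the frame of tin above 0.02 m and angle between the x axis of tray_grip and the x axis of tin, either way round below 0.24 rad and angle between tray_grip's own z axis and vertical below 0.07 rad and angle between tin's own z axis and vertical below 0.05 rad and height (world z) of tin below 0.01 m and linear speed of each of tray, tin below 0.02 m/s and distance of tin from where it was at the start of the episode below 0.04 m and distance of plain_tray from where it was at the start of the episode below 0.03 m); the robot touches nothing.
It fails at once if the tray is let go over the tin more than 20 mm above its seat (dropped) (horizontal distance between tray_grip and tin below 0.06 m and z of tray_grip in the frame of tin above 0.127 m and contact force between the fingers and tray below 0.05 N).
It fails at once if the plain tray is moved more than 50 mm (distance of plain_tray from where it was at the start of the episode above 0.05 m).
It fails at once if the tin is shoved more than 60 mm or tipped (distance of tin from where it was at the start of the episode above 0.06 m or angle between tin's own z axis and vertical above 0.35 rad).
It also fails if it takes over 42 s, if anything falls off the work surface, if the arm or the gripper's body presses on something with over 40 N, if the wrist force passes 120 N, or if a joint passes its speed limit or range.

## Robot

A 6-joint arm with a two-finger parallel gripper is mounted at the origin on the work surface. World frame = base frame: x ahead of the robot, y to its left, z up, the work surface at z = 0. Lengths are in mm, angles in degrees, forces in N, time in s.
With the tool pointing down it reaches from about 350 to 850 mm from the base axis. Payload 8.1 kg.
Tool frame: the origin (TCP) lies midway between the tips of the shut fingers; the grasp point (between the pads) lies 19 mm behind it; z points along the fingers, x is the direction in which the jaws open and shut, and the axes are right-handed (so a half turn about z gives the same grasp; the last joint's range is limited). The gripper opens to 85 mm and grips with 20 to 120 N. Pads are 22 mm wide; open, the fingers measure 114 mm over their backs; the gripper's body (76 mm by 85 mm) begins 54 mm behind the grasp point. The pads swing forward as they close: fully open they stand 13 mm farther back than shut.
Start: joints at [61.398, 7.471, 85.268, -0, 87.261, -4.893], TCP at [241.235, 549.373, 231.292] pointing down, gripper open.
Joint ranges: [-169.43, 169.43], [-51.17, 129.36], [1.28, 143.12], [-76.62, 256.62], [0, 156.53], [-152.29, 152.29]. Speed limits (degrees/s): [136.94, 136.94, 159.86, 180, 180, 180].

## Interface

Orientations are given as [roll, pitch, yaw] about the fixed x, y, z axes, in that order (R = Rz(yaw) Ry(pitch) Rx(roll)).
In Python, from bench import monitor, cams, r gives the robot as it stands.
- The arm moves only by the tool jog_arm, never from a script. Its arguments are lists of equal length, an entry for each row: "offset": the shift along the tool's x, y, z in mm, a list of three; "delta_rot": the turn, a rotation vector about the tool's x, y, z in degrees, a list of three; "jaw": the opening in per cent of the stroke, from 0 (shut) to 100 (fully open). In form: {"offset": [[x, y, z], ...], "delta_rot": [[rx, ry, rz], ...], "jaw": [jaw, ...]}. A call has 1 to 20 rows; each row shifts and turns the pose as measured when the row begins, along the tool's axes as they then stand; what a row does not reach is not made up. A row lasts 1/10 s, in which the tool goes at most 50 mm and 8.59 degrees, less where a joint would pass 70% of its speed; a pose out of reach is approached as far as the arm can. A call is refused whole if a number of a shift passes 50 or a number of a turn 8.59, either way. A call with a gripper value outside its range is refused whole. The fingers move at their own pace and stop on an object; "newtons" is the grip in N (left out, the last holds). Time passes only in rows, so rows that do not move let the fingers close. It gives the time, the measured TCP pose, the force and the opening at its end, in the units of the state.
- monitor.sense(): the state, without advancing time (a new reading comes with each control period).
- cams.snapshot(name): name is "scene" or "top"; returns (picture, depth): 420x560x3 uint8, red, green, blue; 420x560 float32, mm along the optical axis (not along the pixel's ray), 0 where there is no reading.
- cams.camera_model(name): a dict with "K" (3x3 intrinsics, pixels), "camera_from_world" (4x4, takes a point from world to camera coordinates). Camera axes: x right, y down, z forward; pixel columns grow to the right and rows downward; lengths in mm; the calibration is good to about 2 mm. A picture is of the moment at which its call begins. camera_model takes no time and is no camera call.
- r.hand_in(): hands the job in, once; it reports no verdict.
The state is a dict: "time": time; "joint_pos": joint angles; "qd": joint speeds; "joint_efforts": joint torques, N m; "tool_pos": TCP position; "tcp_rot": TCP orientation; "ft_force": force on the tool from outside, world axes, zero at the start; "wrist_torque": the same for the moment, N m; "finger_gap": finger opening in mm.
Only numpy, scipy, OpenCV 4.12 (cv2) and the standard library are available. Lean on these libraries where they do the work, as an engineer would, in place of code of your own. Each camera call takes 0.05 s, during which the arm holds its last target.

## Working session

There is one attempt and no reset: what is moved stays moved. The work goes in short steps, Python scripts to look and compute and a tool call to move; the robot and the scene stay as the last step left them, time stands still between calls to the robot, and variables do not carry over. Pictures are saved under pics/ and viewed, and the job is handed in when it is done.

Besides the shell and the picture viewer there is one more tool, called after "Call:" as name(argument=value, ...) on one line, values as JSON. jog_arm: Moves the arm, as the interface text tells. Its arguments: {"type":"object","properties":{"offset":{"type":"array","items":{"type":"array","items":{"type":"number"}}},"delta_rot":{"type":"array","items":{"type":"array","items":{"type":"number"}}},"jaw":{"type":"array","items":{"type":"number"}},"newtons":{"type":"number"}},"required":["offset","delta_rot","jaw"]}

```bash
mkdir -p pics
python3 - <<'E'
from bench import monitor, cams, r
import cv2,numpy as np
for n in ["top","scene"]:
    im,d=cams.snapshot(n); np.savez(f"pics/{n}0.npz",im=im,d=d)
    cv2.imwrite(f"pics/{n}0.png",im[:,:,::-1])
    print(n,cams.camera_model(n))
print(monitor.sense())
E
```

```text
top {'K': array([[461.43248072,   0.        , 280.27350124],
       [  0.        , 461.43248072, 203.34235602],
       [  0.        ,   0.        ,   1.        ]]), 'camera_from_world': array([[-1.35061855e-02, -9.99571596e-01,  2.59654894e-02,
         7.13304570e+01],
       [-9.83292035e-01,  8.56279494e-03, -1.81833587e-01,
         5.68913884e+02],
       [ 1.81533351e-01, -2.79875370e-02, -9.82986439e-01,
         1.14076704e+03],
       [ 0.00000000e+00,  0.00000000e+00,  0.00000000e+00,
         1.00000000e+00]])}
scene {'K': array([[465.9191779 ,   0.        , 270.24705356],
       [  0.        , 465.9191779 , 212.154175  ],
       [  0.        ,   0.        ,   1.        ]]), 'camera_from_world': array([[-7.21678695e-01,  6.91812916e-01, -2.39739425e-02,
         3.58643151e+02],
       [ 4.37062477e-01,  4.28526896e-01, -7.90785111e-01,
        -2.13956959e+02],
       [-5.36801874e-01, -5.81170878e-01, -6.11624197e-01,
         1.66139531e+03],
       [ 0.00000000e+00,  0.00000000e+00,  0.00000000e+00,
         1.00000000e+00]])}
{'time': 0.1, 'joint_pos': array([ 6.13977549e+01,  7.51249688e+00,  8.53240471e+01, -1.29095979e-03,
        8.72598386e+01, -4.89341807e+00]), 'qd': array([-0.02495988, -0.1080063 , -0.17425437, -0.0452891 , -0.05415098,
        0.03810598]), 'joint_efforts': array([ 5.22422033e-04, -5.70948136e+01, -5.01945126e+01, -1.69192085e-04,
        8.00770096e-03,  1.12894227e-05]), 'tool_pos': array([241.00674686, 548.92975702, 230.32177068]), 'tcp_rot': array([-1.79993063e+02,  9.61412162e-02,  6.62912416e+01]), 'ft_force': array([-0.76965325,  0.43233223, -0.49102329]), 'wrist_torque': array([ 0.01778923, -0.07744537,  0.04149357]), 'finger_gap': 85.09638418014718}
```

View pics/top0.png

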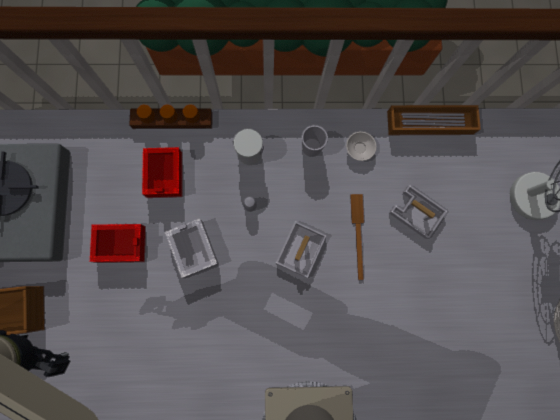

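View pics/scene0.png

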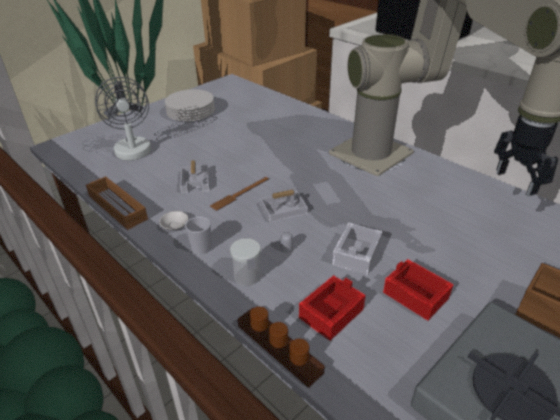

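Run:
```python
import cv2,numpy as np
im=np.load("pics/top0.npz")['im'][:,:,::-1]
def c(x,y,w=64,s=6): return cv2.resize(np.clip(im[y-w//2:y+w//2,x-w//2:x+w//2]*1.3,0,255).astype('uint8'),None,fx=s,fy=s,interpolation=cv2.INTER_CUBIC)
out=np.hstack([c(418,211,66,4),c(302,250,66,4),c(191,248,66,4)])
cv2.imwrite("pics/crop0.png",out); print(out.shape)
```

```text
(264, 792, 3)
```

View pics/crop0.png

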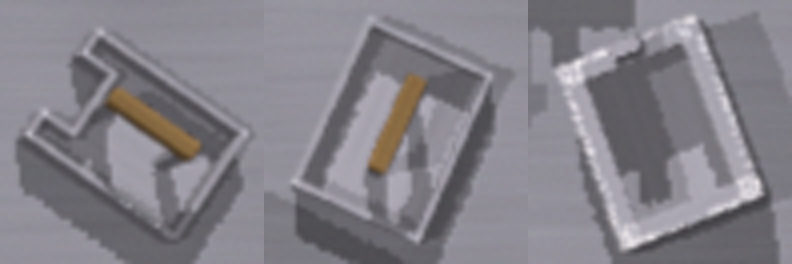

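```bash
cat > h.py <<'E'
import numpy as np, cv2
from bench import monitor, cams, r
def cloud(n,d):
    m=cams.camera_model(n);K=m['K'];T=np.linalg.inv(m['camera_from_world'])
    v,u=np.mgrid[:d.shape[0],:d.shape[1]]
    P=np.stack([(u-K[0,2])/K[0,0]*d,(v-K[1,2])/K[1,1]*d,d,np.ones_like(d)],-1)@T.T
    P[d<=0]=np.nan
    return P[...,:3]
E
python3 - <<'E'
from h import *
z=np.load("pics/top0.npz");d=z['d'].astype(float);P=cloud("top",d)
zs=np.load("pics/scene0.npz");S=cloud("scene",zs['d'].astype(float))
def mar(q): 
    (c,s,a)=cv2.minAreaRect(q[:,:2].astype(np.float32)); return np.round(c,1),np.round(s,1),round(a,1)
cen={}
for n,(u,v) in dict(tray=(418,211),plain=(302,250),tin=(191,248)).items():
    W=P[v-36:v+37,u-36:u+37].reshape(-1,3); W=W[~np.isnan(W[:,0])]
    tbl=np.median(W[np.abs(W[:,2])<12,2])
    g=W[(W[:,2]>8)]
    print(n,'table z',tbl,'n',len(g),'zhist',np.histogram(g[:,2],bins=range(8,80,6)))
    print(' outer all',mar(g), 'mean',g.mean(0))
    c=np.array(mar(g)[0])
    for lab,Q in (("top",P),("scene",S)):
        q=Q.reshape(-1,3); q=q[~np.isnan(q[:,0])]; q=q[np.linalg.norm(q[:,:2]-c,axis=1)<85]
        for lo,hi in ((16,32),(44,57),(54,80)):
            b=q[(q[:,2]>lo)&(q[:,2]<hi)]
            if len(b)>8: print(' ',lab,lo,hi,len(b),mar(b),b.mean(0).round(1), 'pca',np.degrees(np.arctan2(*np.linalg.eigh(np.cov(b[:,:2].T))[1][::-1,1])).round(1), np.percentile(b[:,2],90))
E
```

```text
tray table z 0.4333546901905265 n 745 zhist (array([124, 104, 242,  98,   6,   8,   1,  12,  49, 100,   1]), array([ 8, 14, 20, 26, 32, 38, 44, 50, 56, 62, 68, 74]))
 outer all (array([ 551. , -303.6]), array([121.1,  93.4]), 53.5) mean [ 551.13514319 -301.74051228   29.6340257 ]
  top 16 32 407 (array([ 551. , -303.6]), array([121.1,  93.4]), 53.5) [ 551.7 -301.6   23.4] pca 54.6 27.43736819657147
  top 44 57 17 (array([ 546. , -298.7]), array([63.3,  4.5]), 51.1) [ 545.6 -300.    53.6] pca 52.7 56.37009748571499
  top 54 80 154 (array([ 550.9, -303.3]), array([65.6, 16.3]), 53.1) [ 550.  -302.1   62.8] pca 53.5 66.18618649649224
  scene 16 32 208 (array([ 551.9, -301.9]), array([130.1,  90.2]), 52.9) [ 555.9 -295.5   21.7] pca 52.1 25.129329458341477
  scene 44 57 20 (array([ 553.6, -290.8]), array([55.1, 12. ]), 38.9) [ 566.1 -280.7   52.7] pca -139.8 56.64056217606729
  scene 54 80 60 (array([ 552.1, -300.8]), array([66. , 13.1]), 53.5) [ 554.5 -297.5   60.5] pca 52.1 64.25784310015642
plain table z 0.5679704544050992 n 504 zhist (array([ 75,  26, 177,  78,   0,   2,   0,   2,  4
[... 1045 characters left out ...]
6 32 45 (array([449.3, 255.6]), array([ 72.4, 151. ]), 75.2) [438.3 259.4  24.1] pca 171.5 29.89809189821208
  top 44 57 818 (array([458.4, 293.3]), array([124.1,  94.5]), 21.3) [455.2 292.9  50.1] pca -158.9 52.98164332084514
  top 54 80 73 (array([461.8, 292.7]), array([113.1,  92.2]), 18.8) [491.5 301.8  62.5] pca -154.4 71.7670503221982
  scene 16 32 314 (array([460. , 296.5]), array([128.2,  93.8]), 19.2) [472.  304.3  23.7] pca -156.5 30.159589717072286
  scene 44 57 610 (array([459.4, 294.2]), array([130.6,  94.5]), 21.3) [464.3 297.2  48.4] pca -159.1 50.767484741333284
  scene 54 80 53 (array([511.7, 314.4]), array([14. , 20.6]), 16.0) [512.9 315.6  63.7] pca 112.7 69.15380601660095
```

Create rem.py:
```python
import sys,numpy as np
from scipy.spatial.transform import Rotation as R
from bench import monitor
s=monitor.sense(); x,y,z,yaw=map(float,sys.argv[1:5])
Rc=R.from_euler('xyz',s['tcp_rot'],degrees=True); Rt=R.from_euler('xyz',[180,0,yaw],degrees=True)
print('t',s['time'],'pos',s['tool_pos'].round(1),'rot',s['tcp_rot'].round(2),'j',s['joint_pos'].round(1),'F',s['ft_force'].round(1),'gap',round(s['finger_gap'],1))
print('offset tool',Rc.inv().apply(np.array([x,y,z])-s['tool_pos']).round(1),'rotvec',(Rc.inv()*Rt).as_rotvec(degrees=True).round(2))
```

```text
(no output)
```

Call:
jog_arm(offset=[[0, 0, 0], [0, 0, 0], [0, 0, 0], [0, 0, 0], [0, 0, 0], [0, 0, 0], [0, 0, 0], [0, 0, 0], [0, 0, 0], [0, 0, 0], [0, 0, 0], [0, 0, 0], [0, 0, 0]], delta_rot=[[0, 0, 8.5], [0, 0, 8.5], [0, 0, 8.5], [0, 0, 8.5], [0, 0, 8.5], [0, 0, 8.5], [0, 0, 8.5], [0, 0, 8.5], [0, 0, 8.5], [0, 0, 8.5], [0, 0, 8.5], [0, 0, 8.5], [0, 0, 0]], jaw=[60, 60, 60, 60, 60, 60, 60, 60, 60, 60, 60, 60, 60], newtons=50)

```text
time: 1.4
tool_pos: [238.8, 544.9, 221.8]
tcp_rot: [179.1, -0.1, -37.2]
ft_force: [-1.3, 0.3, 0.4]
finger_gap: 51.1
```

```bash
python3 rem.py 551.2 -302.8 200 -36.5
```

```text
t 1.4 pos [238.8 544.9 221.8] rot [ 1.7907e+02 -1.4000e-01 -3.7180e+01] j [61.4  7.9 85.9 -0.  87.2 98.6] F [-1.3  0.3  0.4] gap 51.1
offset tool [761.2 486.1  31.5] rotvec [ 0.93 -0.14 -0.69]
```

Call:
jog_arm(offset=[[42, 27, -0.7], [42, 27, -0.7], [42, 27, -0.7], [42, 27, -0.7], [42, 27, -0.7], [42, 27, -0.7], [42, 27, -0.7], [42, 27, -0.7], [42, 27, -0.7], [42, 27, -0.7], [42, 27, -0.7], [42, 27, -0.7], [42, 27, -0.7], [42, 27, -0.7], [42, 27, -0.7], [42, 27, -0.7], [20, 12, -0.7], [0, 0, -0.7]], delta_rot=[[0.1, 0, 0], [0.1, 0, 0], [0.1, 0, 0], [0.1, 0, 0], [0.1, 0, 0], [0.1, 0, 0], [0.1, 0, 0], [0.1, 0, 0], [0.1, 0, 0], [0.1, 0, 0], [0.1, 0, 0], [0.1, 0, 0], [0.1, 0, 0], [0.1, 0, 0], [0.1, 0, 0], [0.1, 0, 0], [0.1, 0, 0], [0.1, 0, 0]], jaw=[60, 60, 60, 60, 60, 60, 60, 60, 60, 60, 60, 60, 60, 60, 60, 60, 60, 60])

```text
time: 3.2
tool_pos: [550.0, -223.3, 232.1]
tcp_rot: [-179.4, -0.2, -31.7]
ft_force: [-0.1, 0.2, 0.2]
finger_gap: 51.3
```

```bash
python3 rem.py 551.2 -302.8 120 -36.5
```

```text
t 3.2 pos [ 550.  -223.3  232.1] rot [-179.36   -0.22  -31.72] j [-27.4   6.1  86.6   0.6  87.    4.3] F [-0.1  0.2  0.2] gap 51.3
offset tool [ 42.4  68.3 111.5] rotvec [-0.65 -0.19  4.78]
```

Call:
jog_arm(offset=[[22, 35, 20], [20, 33, 30], [0, 0, 30], [0, 0, 25], [0, 0, 0]], delta_rot=[[-0.3, 0, 2.4], [-0.2, 0, 2.4], [0, 0, 0], [0, 0, 0], [0, 0, 0]], jaw=[60, 60, 60, 60, 60])

```text
time: 3.7
tool_pos: [549.2, -303.4, 124.1]
tcp_rot: [-179.8, -0.2, -35.6]
ft_force: [-0.4, 0.5, -0.5]
finger_gap: 51.1
```

```bash
python3 rem.py 551.2 -302.8 120 -36.5
```

```text
t 3.7 pos [ 549.2 -303.4  124.1] rot [-179.76   -0.21  -35.6 ] j [-33.7  15.5  87.5   0.2  76.7   1.8] F [-0.4  0.5 -0.5] gap 51.1
offset tool [ 1.3 -1.6  4.1] rotvec [-0.24 -0.21  0.91]
```

Call:
jog_arm(offset=[[1.3, -1.6, 20], [0, 0, 25], [0, 0, 20], [0, 0, 8], [0, 0, 0]], delta_rot=[[-0.2, -0.2, 0.9], [0, 0, 0], [0, 0, 0], [0, 0, 0], [0, 0, 0]], jaw=[60, 60, 60, 60, 60])

```text
time: 4.2
tool_pos: [554.7, -300.2, 52.0]
tcp_rot: [-179.9, -0.3, -36.1]
ft_force: [-0.1, -0.5, 0.3]
finger_gap: 51.2
```

```bash
python3 rem.py 551.2 -302.8 38 -36.5
python3 - <<'E'
from h import *
for n,x,y,w in (("top",418,211,90),("scene",195,175,90)):
    im,d=cams.snapshot(n)
    cv2.imwrite(f"pics/{n}1.png",cv2.resize(im[y-w//2:y+w//2,x-w//2:x+w//2,::-1],None,fx=5,fy=5,interpolation=cv2.INTER_CUBIC))
E
```

```text
t 4.2 pos [ 554.7 -300.2   52. ] rot [-179.94   -0.3   -36.08] j [-33.1  20.3  89.8   0.1  69.7   3. ] F [-0.1 -0.5  0.3] gap 51.2
offset tool [-1.4  4.2 14. ] rotvec [-0.06 -0.3   0.42]
```

View pics/scene1.png

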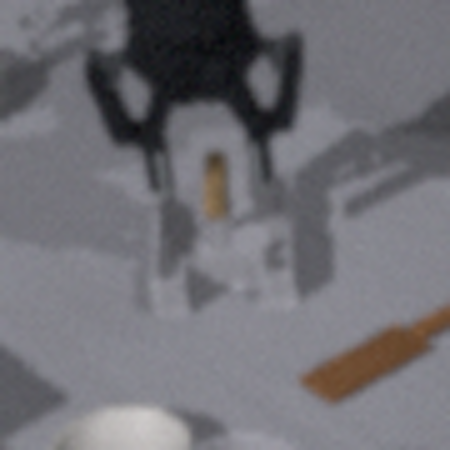

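The fingers, at crop columns 155 and 265, straddle the bar end at (215,185), and the notch faces the camera. I'll lower the last bit and close.

Call:
jog_arm(offset=[[-1.4, 4.2, 8], [0, 0, 4], [0, 0, -0.5]], delta_rot=[[0, -0.3, 0.4], [0, 0, 0], [0, 0, 0]], jaw=[60, 60, 60])

```text
time: 4.6
tool_pos: [553.7, -304.9, 44.8]
tcp_rot: [-179.9, -0.4, -36.5]
ft_force: [0.3, 0.0, -1.0]
finger_gap: 51.4
```

```bash
python3 rem.py 551.2 -302.8 38 -36.5
```

```text
t 4.6 pos [ 553.7 -304.9   44.8] rot [-179.92   -0.41  -36.51] j [-33.5  20.9  89.8   0.1  68.9   3. ] F [ 0.3  0.  -1. ] gap 51.4
offset tool [-3.3 -0.2  6.8] rotvec [-0.08 -0.41 -0.01]
```

Call:
jog_arm(offset=[[-3, 0, 5.5], [0, 0, 0], [0, 0, -0.5]], delta_rot=[[0, -0.4, 0], [0, 0, 0], [0, 0, 0]], jaw=[60, 50, 45])

```text
time: 4.9
tool_pos: [551.4, -303.5, 40.1]
tcp_rot: [-179.9, -0.0, -36.5]
ft_force: [0.8, -0.1, 0.4]
finger_gap: 38.1
```

```bash
python3 rem.py 551.2 -302.8 38 -36.5
```

```text
t 4.9 pos [ 551.4 -303.5   40.1] rot [-1.7991e+02 -3.0000e-02 -3.6530e+01] j [-33.5  21.2  90.    0.1  68.8   3. ] F [ 0.8 -0.1  0.4] gap 38.1
offset tool [-0.6 -0.5  2.1] rotvec [-0.09 -0.03 -0.03]
```

Call:
jog_arm(offset=[[-0.5, 0, 1], [0, 0, -0.5], [0, 0, -0.5], [0, 0, -0.5], [0, 0, -0.5], [0, 0, -0.5], [0, 0, -0.5]], delta_rot=[[0, 0, 0], [0, 0, 0], [0, 0, 0], [0, 0, 0], [0, 0, 0], [0, 0, 0], [0, 0, 0]], jaw=[30, 15, 0, 0, 0, 0, 0], newtons=50)

```text
time: 5.6
tool_pos: [550.4, -302.7, 41.5]
tcp_rot: [-179.9, 0.1, -36.5]
ft_force: [0.3, 0.9, -1.4]
finger_gap: 13.0
```

```bash
python3 rem.py 551.2 -302.8 38 -36.5
```

```text
t 5.6 pos [ 550.4 -302.7   41.5] rot [-1.7991e+02  6.0000e-02 -3.6520e+01] j [-33.5  21.   90.1   0.1  69.    3. ] F [ 0.3  0.9 -1.4] gap 13.0
offset tool [ 0.7 -0.4  3.5] rotvec [-0.09  0.06 -0.02]
```

Call:
jog_arm(offset=[[0, 0, -8], [0, 0, -15], [0, 0, -25], [0, 0, -30], [0, 0, -30], [0, 0, -30], [0, 0, -15], [0, 0, -1], [0, 0, -0.7]], delta_rot=[[0, 0, 0], [0, 0, 0], [0, 0, 0], [0, 0, 0], [0, 0, 0], [0, 0, 0], [0, 0, 0], [0, 0, 0], [0, 0, 0]], jaw=[0, 0, 0, 0, 0, 0, 0, 0, 0])

```text
time: 6.5
tool_pos: [550.4, -303.1, 209.4]
tcp_rot: [-179.9, -0.2, -36.5]
ft_force: [0.0, -0.8, -3.0]
finger_gap: 13.2
```

```bash
python3 rem.py 458.8 293.6 200 -68.7
python3 - <<'E'
from h import *
for n in ("top","scene"):
    im,d=cams.snapshot(n)
    cv2.imwrite(f"pics/{n}2.png",im[:,:,::-1])
E
```

```text
t 6.5 pos [ 550.4 -303.1  209.4] rot [-1.799e+02 -1.600e-01 -3.652e+01] j [-33.6  12.2  82.2   0.1  85.4   3. ] F [ 0.  -0.8 -3. ] gap 13.2
offset tool [-428.8 -424.9    9. ] rotvec [-0.14 -0.13 32.18]
```

View pics/scene2.png

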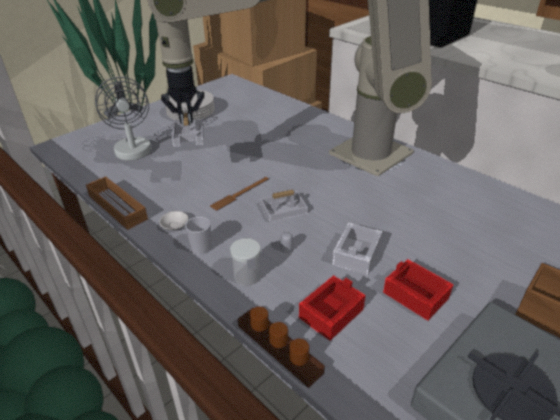

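The tray is lifted and level in the gripper at pixel (187,128), and the other objects haven't moved. Next I'll carry it across.

Call:
jog_arm(offset=[[-10, -10, -0.7], [-20, -20, -0.7], [-24, -24, -0.7], [-24, -24, -0.7], [-24, -24, -0.7], [-24, -24, -0.7], [-24, -24, -0.7], [-24, -24, -0.7], [-24, -24, -0.7], [-24, -24, -0.7], [-24, -24, -0.7], [-24, -24, -0.7], [-24, -24, -0.7], [-24, -24, -0.7], [-24, -24, -0.7], [-24, -24, -0.7], [-20, -20, -0.7], [-15, -15, -0.7], [-8, -8, -0.7], [0, 0, -0.7]], delta_rot=[[0, 0, 0], [0, 0, 0], [0, 0, 0], [0, 0, 0], [0, 0, 0], [0, 0, 0], [0, 0, 0], [0, 0, 0], [0, 0, 0], [0, 0, 0], [0, 0, 0], [0, 0, 0], [0, 0, 0], [0, 0, 0], [0, 0, 0], [0, 0, 0], [0, 0, 0], [0, 0, 0], [0, 0, 0], [0, 0, 0]], jaw=[0, 0, 0, 0, 0, 0, 0, 0, 0, 0, 0, 0, 0, 0, 0, 0, 0, 0, 0, 0])

```text
time: 8.6
tool_pos: [433.3, 303.1, 194.9]
tcp_rot: [178.6, 2.6, -36.4]
ft_force: [-0.5, -0.1, -1.1]
finger_gap: 13.2
```

```bash
python3 rem.py 458.8 293.6 200 -68.7
```

```text
t 8.6 pos [433.3 303.1 194.9] rot [178.56   2.61 -36.38] j [28.2 -0.2 97.2  1.7 85.5 64.4] F [-0.5 -0.1 -1.1] gap 13.2
offset tool [25.9 -7.4 -6.5] rotvec [ 2.14  2.14 32.34]
```

Call:
jog_arm(offset=[[13, -4, -3], [13, -3, -4], [0, 0, -0.7], [0, 0, -0.7], [0, 0, -0.7], [0, 0, -0.7], [0, 0, -0.7], [0, 0, -0.7]], delta_rot=[[1.2, 1.2, 0], [1.2, 1.2, 0], [0, 0, 6.4], [0, 0, 6.4], [0, 0, 6.4], [0, 0, 6.4], [0, 0, 6.4], [0, 0, 0]], jaw=[0, 0, 0, 0, 0, 0, 0, 0])

```text
time: 9.4
tool_pos: [467.9, 280.6, 206.7]
tcp_rot: [-178.5, 0.3, -70.2]
ft_force: [0.5, -0.1, -1.8]
finger_gap: 13.1
```

```bash
python3 rem.py 458.8 293.6 160 -68.7
python3 - <<'E'
from h import *
for n in ("top","scene"):
    im,d=cams.snapshot(n); np.savez(f"pics/{n}3.npz",im=im,d=d)
    cv2.imwrite(f"pics/{n}3.png",im[:,:,::-1])
    P=cloud(n,d.astype(float)).reshape(-1,3);P=P[~np.isnan(P[:,0])]
    q=P[np.linalg.norm(P[:,:2]-[458.8,293.6],axis=1)<90]
    print(n,np.histogram(q[:,2],bins=range(0,260,10)))
E
```

```text
t 9.4 pos [467.9 280.6 206.7] rot [-178.47    0.26  -70.24] j [25.5 -1.8 97.4  0.1 82.8 95.7] F [ 0.5 -0.1 -1.8] gap 13.1
offset tool [-15.1   5.5  46.6] rotvec [-1.53  0.23 -1.54]
top (array([586,   8,   6,   7,  71,  56,   0,   0,   0,   0,   0,   0,   0,
         0,   0,   0, 123, 193,  63,  99,   1,   0,  13,  16,   0]), array([  0,  10,  20,  30,  40,  50,  60,  70,  80,  90, 100, 110, 120,
       130, 140, 150, 160, 170, 180, 190, 200, 210, 220, 230, 240, 250]))
scene (array([618, 190, 200, 172, 562, 109,  39,   2,   0,   0,   0,   0,   0,
         0,   0,   0, 289, 373, 283, 190,  22,  48, 103,  82,  48]), array([  0,  10,  20,  30,  40,  50,  60,  70,  80,  90, 100, 110, 120,
       130, 140, 150, 160, 170, 180, 190, 200, 210, 220, 230, 240, 250]))
```

View pics/scene3.png

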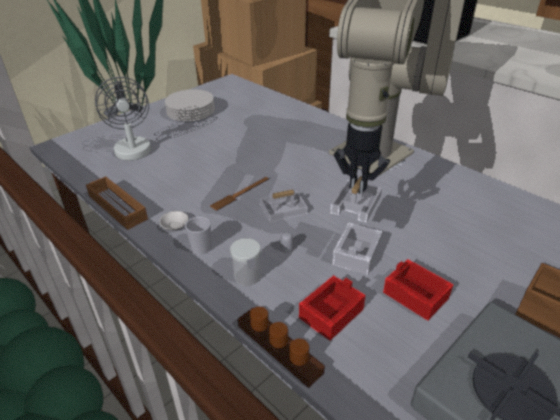

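View pics/top3.png

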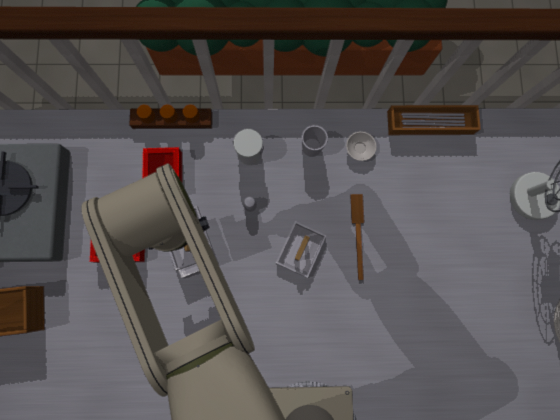

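Call:
jog_arm(offset=[[-8, 3, 5], [-7, 2.5, 15], [0, 0, 20], [0, 0, 20], [0, 0, 8], [0, 0, 0]], delta_rot=[[-0.8, 0.1, -0.8], [-0.7, 0.1, -0.7], [0, 0, 0], [0, 0, 0], [0, 0, 0], [0, 0, 0]], jaw=[0, 0, 0, 0, 0, 0])

```text
time: 10.1
tool_pos: [455.3, 294.6, 132.3]
tcp_rot: [179.7, 0.0, -67.6]
ft_force: [-0.7, 0.1, -2.5]
finger_gap: 13.0
```

```bash
python3 rem.py 458.8 293.6 130 -68.7
```

```text
t 10.1 pos [455.3 294.6 132.3] rot [179.74   0.   -67.62] j [ 27.5   2.8 100.8   0.   76.7  95.1] F [-0.7  0.1 -2.5] gap 13.0
offset tool [ 2.3 -2.8  2.3] rotvec [0.26 0.   1.08]
```

Call:
jog_arm(offset=[[2.3, -2.8, 1], [0, 0, 0], [0, 0, -0.5]], delta_rot=[[0.2, 0, 1], [0, 0, 0], [0, 0, 0]], jaw=[0, 0, 0])

```text
time: 10.4
tool_pos: [459.3, 294.1, 132.5]
tcp_rot: [180.0, -0.0, -68.6]
ft_force: [0.3, 1.2, -1.3]
finger_gap: 13.0
```

```bash
python3 rem.py 458.8 293.6 91.5 -68.7
python3 - <<'E'
from h import *
def mar(q): 
    (c,s,a)=cv2.minAreaRect(q[:,:2].astype(np.float32)); return np.round(c,1),np.round(s,1),round(a,1)
for n in ("scene","top"):
    im,d=cams.snapshot(n); np.savez(f"pics/{n}4.npz",im=im,d=d)
    y,x=235,355
    if n=="scene": cv2.imwrite(f"pics/{n}4.png",cv2.resize(im[175:295,290:430,::-1],None,fx=5,fy=5,interpolation=cv2.INTER_CUBIC))
    P=cloud(n,d.astype(float)).reshape(-1,3);P=P[~np.isnan(P[:,0])]
    q=P[np.linalg.norm(P[:,:2]-[458.8,293.6],axis=1)<85]
    for lo,hi in ((40,56),(56,74),(84,98),(98,120)):
        b=q[(q[:,2]>lo)&(q[:,2]<hi)]
        if len(b)>5: print(n,lo,hi,len(b),mar(b))
E
```

```text
t 10.4 pos [459.3 294.1 132.5] rot [179.97  -0.   -68.61] j [ 27.2   3.  100.5   0.   76.5  95.9] F [ 0.3  1.2 -1.3] gap 13.0
offset tool [ 0.3  0.6 41. ] rotvec [ 0.03 -0.    0.09]
scene 40 56 439 (array([460.8, 294.8]), array([128.1,  95.2]), 20.8)
scene 56 74 49 (array([512.4, 315.4]), array([12.8, 20.5]), 13.6)
scene 84 98 474 (array([461.3, 295.8]), array([124.8,  89.8]), 21.4)
scene 98 120 594 (array([459.9, 294.7]), array([127.8,  91. ]), 21.5)
top 40 56 152 (array([458.4, 293.1]), array([124.2,  93.9]), 21.4)
top 84 98 183 (array([458. , 291.4]), array([115.4,  86.6]), 21.4)
top 98 120 268 (array([459.2, 293.8]), array([119.9,  90.8]), 21.4)
```

View pics/scene4.png

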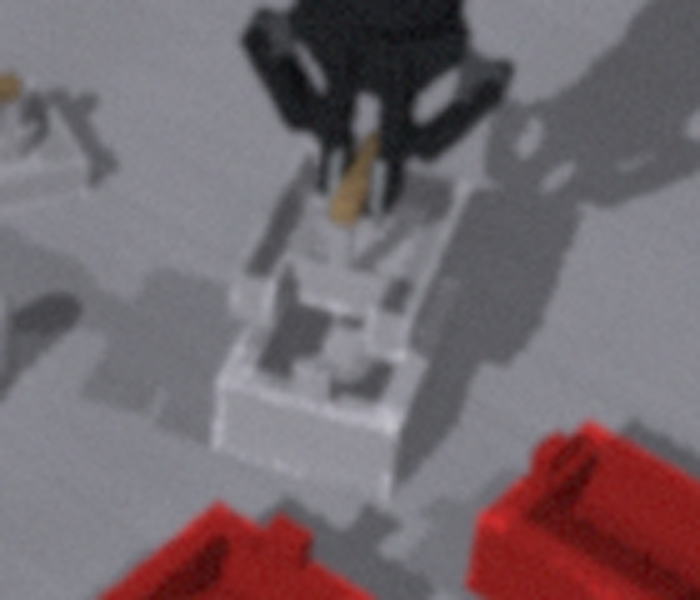

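Run:
```python
from h import *
m=cams.camera_model("scene")
a=np.radians(21.3);c=np.array([459.3,294,0]);ux=np.array([np.cos(a),np.sin(a),0]);uy=np.array([-ux[1],ux[0],0])
def pr(p):
    q=m['camera_from_world']@np.r_[p,1];q=m['K']@q[:3];q=q[:2]/q[2];return ((q-[290,175])*5).round(0)
for s in(-1,1):
    for x in (50,60):
        for z in (50,70): print(s,x,z,pr(c+ux*x+uy*10*s+[0,0,z]))
    print('notch at z91',s,pr(c+ux*60+uy*23*s+[0,0,91]),pr(c+ux*60+uy*45*s+[0,0,50]))
d=np.load("pics/scene4.npz")['d'].astype(float);P=cloud("scene",d)
sel=(P[...,2]>56)&(P[...,2]<76)&(np.linalg.norm(P[...,:2]-c[:2],axis=-1)<85)
v,u=np.where(sel);print((u.min()-290)*5,(u.max()-290)*5,(v.min()-175)*5,(v.max()-175)*5, P[sel][:,2].max())
```

```text
-1 50 50 [294. 381.]
-1 50 70 [297. 351.]
-1 60 50 [288. 393.]
-1 60 70 [291. 364.]
notch at z91 -1 [269. 325.] [222. 375.]
1 50 50 [332. 392.]
1 50 70 [336. 362.]
1 60 50 [327. 404.]
1 60 70 [330. 375.]
notch at z91 1 [360. 350.] [395. 423.]
290 330 360 395 71.03349415107334
```

The tab is at crop (310,378), between the notch edges at (270,325) and (360,350). The clouds put the tray and tin within about 1 mm and 0.5° of each other, so I'll lower it.

Call:
jog_arm(offset=[[0.3, 0.5, 10], [0, 0, 10], [0, 0, 8], [0, 0, 4], [0, 0, 0]], delta_rot=[[0, 0, 0], [0, 0, 0], [0, 0, 0], [0, 0, 0], [0, 0, 0]], jaw=[0, 0, 0, 0, 0])

```text
time: 11.0
tool_pos: [459.3, 293.6, 98.4]
tcp_rot: [-179.9, 0.0, -68.6]
ft_force: [-0.1, -0.4, -1.5]
finger_gap: 12.8
```

```bash
python3 rem.py 458.8 293.6 91.5 -68.7
```

```text
t 11.0 pos [459.3 293.6  98.4] rot [-1.7994e+02  1.0000e-02 -6.8610e+01] j [ 27.2   5.  102.3   0.   72.7  95.8] F [-0.1 -0.4 -1.5] gap 12.8
offset tool [-0.2  0.5  6.9] rotvec [-0.06  0.01  0.09]
```

Call:
jog_arm(offset=[[0, 0.5, 2], [0, 0, 1.5], [0, 0, 0.5]], delta_rot=[[0, 0, 0], [0, 0, 0], [0, 0, 0]], jaw=[0, 0, 0])

```text
time: 11.3
tool_pos: [458.8, 293.4, 94.1]
tcp_rot: [-179.9, 0.0, -68.6]
ft_force: [-1.5, 0.4, -1.9]
finger_gap: 13.1
```

```bash
python3 rem.py 458.8 293.6 91.5 -68.7
```

```text
t 11.3 pos [458.8 293.4  94.1] rot [-1.7995e+02  1.0000e-02 -6.8620e+01] j [ 27.2   5.2 102.5   0.   72.3  95.8] F [-1.5  0.4 -1.9] gap 13.1
offset tool [-0.2 -0.   2.6] rotvec [-0.05  0.01  0.08]
```

Call:
jog_arm(offset=[[0, 0, 1], [0, 0, 0.7], [0, 0, 0.3], [0, 0, 0]], delta_rot=[[0, 0, 0], [0, 0, 0], [0, 0, 0], [0, 0, 0]], jaw=[0, 0, 0, 0])

```text
time: 11.7
tool_pos: [459.3, 293.7, 92.6]
tcp_rot: [-179.9, 0.0, -68.6]
ft_force: [-0.3, 0.6, -1.7]
finger_gap: 12.7
```

```bash
python3 rem.py 458.8 293.6 91.5 -68.7
```

```text
t 11.7 pos [459.3 293.7  92.6] rot [-1.7987e+02  1.0000e-02 -6.8610e+01] j [ 27.2   5.3 102.6   0.   72.   95.8] F [-0.3  0.6 -1.7] gap 12.7
offset tool [-0.1  0.5  1.1] rotvec [-0.13  0.01  0.09]
```

Call:
jog_arm(offset=[[0, 0, 1], [0, 0, 0.7], [0, 0, 0.5], [0, 0, 0.3]], delta_rot=[[0, 0, 0], [0, 0, 0], [0, 0, 0], [0, 0, 0]], jaw=[0, 0, 0, 0])

```text
time: 12.1
tool_pos: [459.4, 293.8, 90.2]
tcp_rot: [-179.9, 0.0, -68.6]
ft_force: [1.0, 0.5, -1.2]
finger_gap: 13.0
```

```bash
python3 rem.py 458.8 293.6 91.5 -68.7
```

```text
t 12.1 pos [459.4 293.8  90.2] rot [-1.7985e+02  2.0000e-02 -6.8610e+01] j [ 27.2   5.5 102.6   0.   71.7  95.8] F [ 1.   0.5 -1.2] gap 13.0
offset tool [-0.1  0.7 -1.4] rotvec [-0.15  0.02  0.09]
```

Call:
jog_arm(offset=[[0, 0, 0.7], [0, 0, 0.5], [0, 0, 0.3]], delta_rot=[[0, 0, 0], [0, 0, 0], [0, 0, 0]], jaw=[0, 0, 0])

```text
time: 12.4
tool_pos: [459.6, 293.9, 89.6]
tcp_rot: [-179.8, 0.0, -68.6]
ft_force: [-0.6, -0.6, 0.9]
finger_gap: 13.2
```

```bash
python3 rem.py 458.8 293.6 91.5 -68.7;python3 - <<'E'
from h import *
im,d=cams.snapshot("scene"); np.savez("pics/scene5.npz",im=im,d=d)
cv2.imwrite("pics/scene5.png",cv2.resize(im[175:295,290:430,::-1],None,fx=5,fy=5,interpolation=cv2.INTER_CUBIC))
E
```

```text
t 12.4 pos [459.6 293.9  89.6] rot [-1.7983e+02  2.0000e-02 -6.8610e+01] j [ 27.2   5.5 102.7  -0.   71.7  95.8] F [-0.6 -0.6  0.9] gap 13.2
offset tool [-0.   0.8 -1.9] rotvec [-0.17  0.02  0.09]
```

View pics/scene5.png

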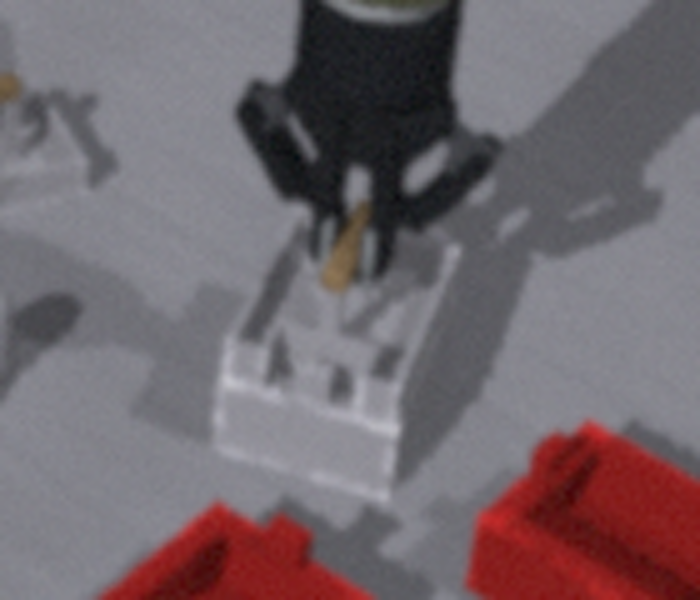

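The tab stands in the notch at crop (312,375), and the tray's end is flush with the rim. I'll press down slightly to confirm contact before letting go.

Call:
jog_arm(offset=[[0, 0, 0.5], [0, 0, 0.3]], delta_rot=[[0, 0, 0], [0, 0, 0]], jaw=[0, 0])

```text
time: 12.65
tool_pos: [459.7, 294.0, 89.6]
tcp_rot: [-179.8, 0.0, -68.6]
ft_force: [-2.6, -1.1, 2.6]
finger_gap: 13.2
```

Call:
jog_arm(offset=[[0, 0, -0.5], [0, 0, -0.5], [0, 0, -0.5], [0, 0, -0.5], [0, 0, -0.5], [0, 0, -0.5]], delta_rot=[[0, 0, 0], [0, 0, 0], [0, 0, 0], [0, 0, 0], [0, 0, 0], [0, 0, 0]], jaw=[20, 30, 40, 50, 50, 50])

```text
time: 13.25
tool_pos: [460.3, 294.2, 92.5]
tcp_rot: [-179.7, 0.0, -68.6]
ft_force: [-0.5, -0.4, 0.1]
finger_gap: 42.6
```

Call:
jog_arm(offset=[[0, 0, -8], [0, 0, -15], [0, 0, -30], [0, 0, -40], [0, 0, -40], [0, 0, -20], [0, 0, -0.7]], delta_rot=[[0, 0, 0], [0, 0, 0], [0, 0, 0], [0, 0, 0], [0, 0, 0], [0, 0, 0], [0, 0, 0]], jaw=[50, 50, 50, 50, 50, 50, 50])

```text
time: 13.95
tool_pos: [459.0, 293.6, 258.2]
tcp_rot: [-179.6, 0.0, -68.6]
ft_force: [-0.5, -0.4, 0.9]
finger_gap: 43.0
```

```bash
python3 rem.py 458.8 293.6 240 -68.7;python3 - <<'E'
from h import *
def mar(q): 
    (c,s,a)=cv2.minAreaRect(q[:,:2].astype(np.float32)); return np.round(c,1),np.round(s,1),round(a,1)
for n in ("scene","top"):
    im,d=cams.snapshot(n)
    if n=="scene": cv2.imwrite("pics/scene6.png",cv2.resize(im[155:275,250:390+20,::-1],None,fx=5,fy=5,interpolation=cv2.INTER_CUBIC))
    P=cloud(n,d.astype(float)).reshape(-1,3);P=P[~np.isnan(P[:,0])]
    q=P[np.linalg.norm(P[:,:2]-[458.8,293.6],axis=1)<85]
    for lo,hi in ((30,53),(55,72),(70,80),(95,125)):
        b=q[(q[:,2]>lo)&(q[:,2]<hi)]
        if len(b)>5: print(n,lo,hi,len(b),mar(b),np.percentile(b[:,2],[50,90,98]).round(1))
    q=P[np.linalg.norm(P[:,:2]-[454,12],axis=1)<85]; b=q[(q[:,2]>54)&(q[:,2]<80)]; print('plain',mar(b))
E
```

```text
t 13.95 pos [459.  293.6 258.2] rot [-1.7963e+02  4.0000e-02 -6.8610e+01] j [27.2 -2.  92.3  0.  89.4 95.8] F [-0.5 -0.4  0.9] gap 43.0
offset tool [-0.1  0.3 18.2] rotvec [-0.37  0.04  0.09]
scene 30 53 640 (array([461.6, 294.8]), array([128.7,  95.6]), 21.2) [49.4 52.4 52.9]
scene 55 72 506 (array([461.7, 295.1]), array([125.6,  90.4]), 21.2) [63.6 70.6 71.7]
scene 70 80 281 (array([461.6, 295.3]), array([125.5,  91. ]), 21.2) [73.  75.5 77.4]
scene 95 125 127 (array([461.6, 295.8]), array([67.2, 14.4]), 19.9) [111.1 113.7 114.9]
plain (array([456.8,  14.3]), array([18.1, 66.6]), 65.7)
top 30 53 208 (array([457.6, 292.5]), array([121.9,  93.5]), 21.0) [50.5 52.7 52.9]
top 55 72 185 (array([457.2, 292.3]), array([114.5,  89.9]), 21.2) [57.1 70.2 71.7]
top 70 80 153 (array([458.9, 293.2]), array([118.3,  90.2]), 21.3) [74.9 77.4 79.3]
plain (array([454.4,  11.8]), array([14., 66.]), 64.5)
```

View pics/scene6.png

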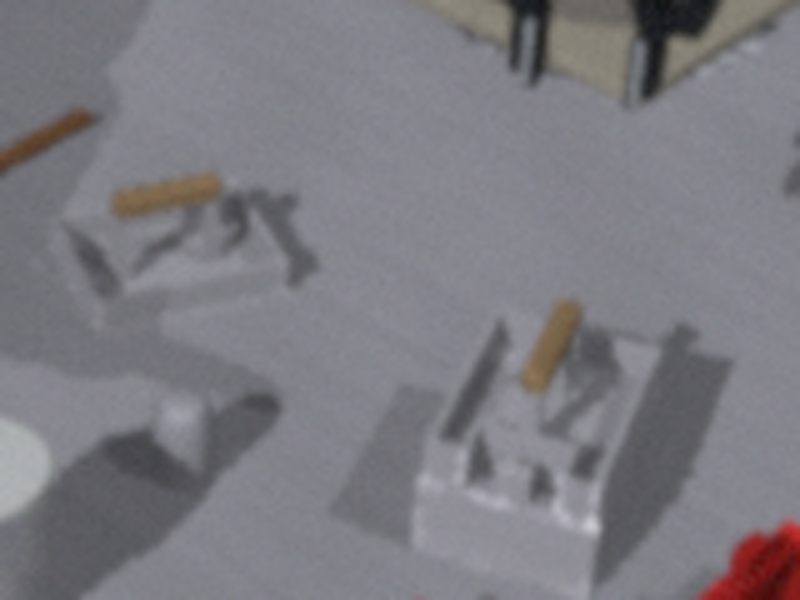

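The tray is seated with the tab in the notch at crop (515,480), the fingers are clear at the top, and the plain tray at (170,240) hasn't moved.

```bash
python3 -c "
from bench import r
print(r.hand_in())"
```

```text
the job is handed in; nothing more can be done
None
```

I gripped the notched tray by its bar and carried it to the tin. I lowered it until the wrist force showed contact, then let go and backed the gripper away. I handed in at about 14 s; no verdict is reported.

In the last pictures:
- **Alignment:** the tray's and tin's middles agree to about 1–2 mm, and their lengths to within 1.5°.
- **Height:** the tray's rim is at about 75 mm and the bar's top at about 114 mm, as expected for a flat seat, and the tab stands in the notch.
- **Tin and plain tray:** both are within about 2 mm of where they started.
- **Gripper:** it is clear of everything.

Two small oddities: the two cameras disagree by 2–3 mm on absolute position, in line with the calibration error. The tray also touched down about 2 mm lower than I had calculated.

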